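Take the gouge from its lidded tub and poise it over the carving

TASK

Take the wooden lid by its tab and tip it up with the opposite edge still resting on the tub's rim, then lift it off and leave it lying flat, tab up, in the middle of the round green mat. Draw the red-handled gouge out of the tub, turn it so that it leans at about 45 degrees with its blade pointing down, and finish while still holding it still like that in the gripper, the blade's tip about 5 cm above the blue dot on the wood and never touching the wood. Leave the cutter, the sheath and the glue jar where they are.

Things in the scene. Friction and masses are not known exactly. Their poses are not given: they have to be found in the camera images.
- tub: Round bentwood tub, fixed to the bench, light wood with two copper hoops: 140 mm outer diameter, 132 mm inner, rim 145 mm above the bench. Origin: centre of its underside, z up. In it a fixed dark wooden block, 70 x 70 mm, its top 62 mm above the bench, with a central 14 mm square hole where the gouge stands.
- lid: Loose round wooden lid (about 120 g) on the tub's rim: disc 146 mm across, 8 mm thick; under it a plug 124 mm across, 6 mm deep, loose inside the rim (4 mm play all round). Origin: centre of the plug's underside, 139 mm above the bench when seated; z up, disc's top at 14 mm; x points to the tab, which faces within 75 degrees of straight away from the robot (+x).
- lid_tab (a point): Centre of the top face of the lid's dark upright wooden tab: tab 28 mm long (along the lid's x), 10 mm thick (along the lid's y), rising 32 mm above the lid's top; centred 48 mm from the lid's axis. Grasp it across its 10 mm.
- lid_edge (a point): Lower edge of the lid's disc, on the side away from the tab, 73 mm from the lid's axis: the edge that stays on the rim while the lid is tipped.
- gouge: Palm gouge (about 70 g), 120 mm long: round red handle with brass ferrule, 25 mm in diameter, 70 mm long, straight but for the top 6 mm; steel blade 10 x 4 x 50 mm. Origin: the blade's tip; z points along it to the handle's end. It stands loose and upright in the tub's block, blade down: tip 12 mm, handle's end 132 mm above the bench (13 mm below the rim).
- gouge_tip (a point): Tip of the gouge's blade (the gouge's origin).
- gouge_top (a point): Middle of the end of the gouge's handle, 120 mm from the tip.
- mat: Round thin green mat fixed on the bench, 170 mm across, 4 mm thick. Origin: centre of its underside. The lid belongs on its middle.
- board: Wooden bench hook fixed on the bench, base 140 x 130 x 18 mm, a fence 150 mm long and 40 mm high over the bench along its +x edge, and a 90 x 90 x 22 mm wood blank on its middle, top 40 mm above the bench. Origin: centre of the underside, z up.
- board_mark (a point): The blue dot (14 mm) in the middle of the wood blank's top face, 40 mm above the bench.
- cutter: Bystander: closed red craft cutter, loose, 22 x 130 x 14 mm, lying beyond the work. Origin: centre of its underside, long axis y.
- sheath: Bystander: wooden knife sheath, loose, 30 x 90 x 20 mm. Origin: centre of its underside, long axis y.
- glue: Bystander: white glue jar with yellow cap, loose, 52 mm diameter, 85 mm high. Origin: centre of its underside.
There are look-alikes about, which are no part of the job. Leave any purple look-alike of the board alone.

How it is judged:
By the outcome, as a careful person would: the job done as asked, in the order asked, and still so for the second after the job is handed in, while the arm keeps its last pose, push and grip.
It also fails if it takes over 64 s, if anything falls off the work surface, if the arm or the gripper's body presses on something with over 40 N, if the wrist force passes 120 N, or if a joint passes its speed limit or range.

ROBOT

A 6-joint arm with a two-finger parallel gripper is mounted at the origin on the work surface. World frame = base frame: x ahead of the robot, y to its left, z up, the work surface at z = 0. Lengths are in mm, angles in rad, forces in N, time in s.
With the tool pointing down it reaches from about 325 to 775 mm from the base axis. Payload 9.3 kg.
Tool frame: the origin (TCP) lies on the centre line of the jaws, within the pads' length; the fingertips stand 19 mm ahead of it and the grasp point (between the pads) is the TCP (r.finger_overhang is the distance from the TCP to the fingertips, in mm); z points along the fingers, y is the line along which they close (so a half turn about z gives the same grasp; the last joint's range is limited). The gripper opens to 85 mm and grips with 20 to 120 N. Pads are 22 mm wide; open, the fingers measure 114 mm over their backs; the gripper's body (76 mm by 85 mm) begins 54 mm behind the grasp point. The pads swing forward as they close: fully open they stand 13 mm farther back than shut.
Start: joints at [-1.412, 0.259, 0.021, 1.334, 0, 1.418], TCP at [168.718, -523.48, 250.279] pointing down, gripper open.
Joint ranges: [-3.04, 3.04], [-0.91, 1.82], [-1.04, 1.36], [-1.92, 1.95], [-1.52, 1.45], [-3.14, 3.14]. Speed limits (rad/s): [2.22, 2.22, 2.79, 3.14, 3.14, 3.14].

INTERFACE

Orientations are given as a unit quaternion [x, y, z, w].
In Python, from cell import r gives the robot as it stands. The module is installed in compiled form; this text tells all that it offers.
- The arm moves only by the tool arm_command, never from a script. Its argument "motion" is a list of rows, each a list of 3 entries, a list of its own where there are three numbers: the turn, a rotation vector about the tool's x, y, z in rad, then the shift along the tool's x, y, z in cm, then the opening, from -1 (shut) to 1 (fully open). In form: [[[wx, wy, wz], [x, y, z], fingers], ...]. A call has 1 to 20 rows; each row shifts and turns the commanded pose from where the row before left it, along the tool's axes as they then stand; what a row does not reach is not made up. A row lasts 1/10 s, in which the tool goes at most 50 mm and 8.59 degrees, less where a joint would pass 70% of its speed; a pose out of reach is approached as far as the arm can. A call is refused whole if a number of a shift passes 5 or a number of a turn 0.15, either way. A call with a gripper value outside its range is refused whole. The fingers move at their own pace and stop on an object; "grip_force" is the grip in N (left out, the last holds). Time passes only in rows, so rows that do not move let the fingers close. It gives the time, the measured TCP pose, the force, the opening and the grip force at its end, in the units of the state.
- r.state(): the state, without advancing time (a new reading comes with each control period).
- r.get_image(name): name is "side" or "top"; returns a dict with "img" (384x512x3 uint8, red, green, blue), "z_map" (384x512 float32, mm along the optical axis (not along the pixel's ray), 0 where there is no reading), "K" (3x3 intrinsics, pixels), "D" ([k1, k2, p1, p2, k3] as OpenCV has them; the pictures are not rectified), "cam_to_world" (4x4, takes a point from camera to world coordinates). Camera axes: x right, y down, z forward; pixel columns grow to the right and rows downward; lengths in mm; the calibration is good to about 2 mm. A picture is of the moment at which its call begins.
- r.finish_job(): hands the job in; it is judged then, once.
The state is a dict: "time_s": time; "joint_positions": joint angles; "dq": joint speeds; "joint_torque": joint torques, N m; "position": TCP position; "eef_rot": TCP orientation; "force": force on the tool from outside, world axes, zero at the start; "moment": the same for the moment, N m; "finger_gap": finger opening in mm; "finger_force": force on a finger pad.
Only numpy, scipy, OpenCV 4.12 (cv2) and the standard library are available. Lean on these libraries where they do the work, as an engineer would, in place of code of your own. Each camera call takes 0.05 s, during which the arm holds its last target. There are 200 camera calls.

## Working session

There is one attempt and no reset: what is moved stays moved. The work goes in short steps, Python scripts to look and compute and a tool call to move; the robot and the scene stay as the last step left them, time stands still between calls to the robot, and variables do not carry over. Pictures are saved under pics/ and viewed, at most 10 in all, crops included, and the job is handed in when it is done.

Besides the shell and the picture viewer there is one more tool, called after "Call:" by a JSON object that holds its "fn" and its "kwargs". arm_command: Moves the arm, as the interface text tells. Its arguments: {"type":"object","properties":{"motion":{"type":"array"},"grip_force":{"type":"number"}},"required":["motion"]}

```bash
mkdir -p pics
cat > h.py <<'E'
import numpy as np, cv2
from scipy.spatial.transform import Rotation as R
from cell import r
def cloud(d):
    h,w=d["z_map"].shape
    u,v=np.meshgrid(np.arange(w),np.arange(h))
    p=cv2.undistortPoints(np.stack([u,v],-1).reshape(-1,1,2).astype(np.float64),d["K"],np.array(d["D"],float)).reshape(h,w,2)
    z=d["z_map"]; c=np.dstack([p*z[...,None],z]); T=np.array(d["cam_to_world"])
    P=c@T[:3,:3].T+T[:3,3]; P[z==0]=np.nan
    return P
def ray(d,u,v,zp):
    p=cv2.undistortPoints(np.array([[[u,v]]],float),d["K"],np.array(d["D"],float)).ravel()
    T=np.array(d["cam_to_world"]); dr=T[:3,:3]@[p[0],p[1],1]; o=T[:3,3]
    return o+dr*(zp-o[2])/dr[2]
def save(img,n): cv2.imwrite("pics/"+n,cv2.cvtColor(np.ascontiguousarray(img),cv2.COLOR_RGB2BGR))
E
python3 - <<'E'
from h import *
for n in("top","side"):
    d=r.get_image(n); save(d["img"],n+"0.png"); np.save(n+"0.npy",d,allow_pickle=True)
    print(n,np.round(d["cam_to_world"],3).tolist())
print(r.state())
E
```

```text
top [[0.023, -0.996, 0.087, 421.202], [-1.0, -0.023, 0.001, 39.589], [0.001, -0.087, -0.996, 1213.674], [0.0, 0.0, 0.0, 1.0]]
side [[-0.998, -0.036, 0.054, 449.571], [-0.065, 0.651, -0.757, 975.928], [-0.008, -0.759, -0.652, 943.256], [0.0, 0.0, 0.0, 1.0]]
{'time_s': 0.1, 'joint_positions': array([-1.41158303e+00,  2.59118855e-01,  2.08517789e-02,  1.33373776e+00,
        2.30515372e-05,  1.41822147e+00]), 'dq': array([-0.00143812,  0.00016676,  0.00202675, -0.00173423,  0.00032187,
        0.00079571]), 'joint_torque': array([ 5.59159424e-03, -5.56692410e+01,  3.45073557e+01,  1.16273019e-02,
       -2.88558920e-05,  1.85810040e-05]), 'position': array([ 168.69526069, -523.24027206,  249.74144467]), 'eef_rot': array([ 9.87872929e-01,  1.55263363e-01,  9.52005290e-06, -6.04289283e-04]), 'force': array([-0.69803844, -0.34056047,  0.5996146 ]), 'moment': array([0.00077187, 0.00179841, 0.00531137]), 'finger_force': 0.0, 'finger_gap': 85.32162390178982}
```

View pics/top0.png

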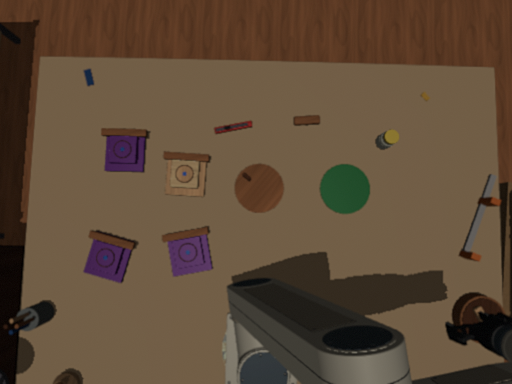

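View pics/side0.png

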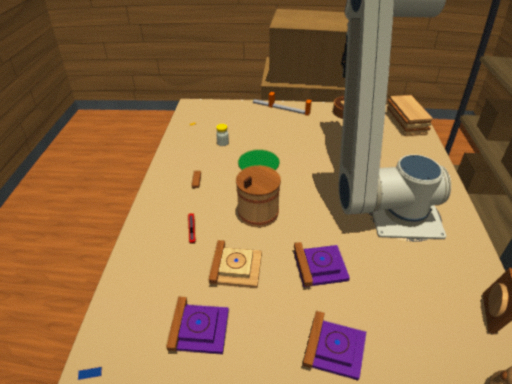

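The top view shows the lid on the tub at (259,188) with its tab at about (247,177), and the green mat at (345,189). There are four boards: one bare wood at (185,174) and three purple at (125,152), (108,258) and (189,253). The bare-wood one fits the description; the purple ones are look-alikes. I'll measure next and confirm the board in a crop.

Run:
```python
from h import *
t=np.load("top0.npy",allow_pickle=True).item(); s=np.load("side0.npy",allow_pickle=True).item()
save(cv2.resize(t["img"][140:225,140:390],None,fx=3.2,fy=3.2,interpolation=cv2.INTER_CUBIC),"crop1.png")
for n,d in(("top",t),("side",s)):
    P=cloud(d); im=d["img"]; hsv=cv2.cvtColor(im,cv2.COLOR_RGB2HSV); h,sa,v=cv2.split(hsv)
    Z=P[...,2]; X=P[...,0];Y=P[...,1]
    g=(h>40)&(h<90)&(sa>120)&(v>50)&(X>300)&(X<800)
    vv,uu=np.nonzero(g); c=cv2.minEnclosingCircle(np.stack([uu,vv],1).astype(np.float32)); print(n,"mat",np.nanmedian(P[g],0),"bb mid",[(np.nanmin(P[g][:,i]),np.nanmax(P[g][:,i])) for i in(0,1)])
    # blue dot
    b=(h>100)&(h<130)&(sa>80)&(abs(Z-40)<12)
    k,l,st,ce=cv2.connectedComponentsWithStats(b.astype(np.uint8))
    for i in range(1,k):
        if st[i,4]>3: print(n,"blue",ce[i],st[i,4],ray(d,*ce[i],40),np.nanmedian(Z[l==i]))
    # lid disc
    m=(abs(Z-153)<7)&(X>300)&(X<700)&(Y>-100)&(Y<200)
    k,l,st,ce=cv2.connectedComponentsWithStats(m.astype(np.uint8)); i=1+np.argmax(st[1:,4]); m=l==i
    q=P[m]; cc,rad=cv2.minEnclosingCircle(q[:,:2].astype(np.float32)); print(n,"lid",st[i],cc,rad,np.median(q[:,2]))
    m=(Z>168)&(Z<200)&(np.hypot(X-cc[0],Y-cc[1])<80)
    q=P[m]; print(n,"tab",m.sum(),np.median(q,0) , "top", q[q[:,2]>180].mean(0) if (q[:,2]>180).any() else None, cv2.minAreaRect(q[q[:,2]>180][:,:2].astype(np.float32)) if (q[:,2]>180).sum()>3 else None)
    dk=(v<75)&(np.hypot(X-cc[0],Y-cc[1])<75)&(Z>140)
    vv,uu=np.nonzero(dk); print("dark",len(uu),uu.mean() if len(uu) else 0,vv.mean() if len(uu) else 0)
```

```text
top mat [ 533.73885064 -268.6796776     3.35265214] bb mid [(np.float64(454.55354583640155), np.float64(613.9464648820285)), (np.float64(-348.20328992294617), np.float64(-188.02346831219734))]
top blue [121.88235294 148.58823529] 17 [645.646859   475.68638143  40.        ] 42.88938447758528
top blue [184.         173.28571429] 7 [568.29004846 267.11631663  40.        ] 42.1364234963994
top blue [187.33333333 252.        ] 18 [313.82734472 246.36433485  40.        ] 40.53359019936079
top blue [105.         257.21052632] 19 [290.63295661 510.99358164  40.        ] 41.603851851314175
top lid [ 234  164   49   49 1851] (516.3851318359375, 24.359561920166016) 72.87332916259766 152.7616366778184
top tab 39 [546.25800205  60.99186015 184.03017876] top [546.54426645  61.61934262 184.41829041] ((546.9210815429688, 61.80365753173828), (26.944713592529297, 9.658529281616211), 51.86561584472656)
dark 51 246.07843137254903 176.35294117647058
side mat [ 531.76800311 -279.68824934    4.53665097] bb mid [(np.float64(446.9952504641821), np.float64(613.5784396209322)), (np.float64(-351.0310254764893), np.float64(-27.999488930622647))]
side blue [321.88235294 258.41176471] 17 [309.86476431 246.33761105  40.        ] 39.83315041475362
side blue [235.875 259.875] 8 [564.18260275 265.88879252  40.        ] 40.385915957687985
side blue [197.92307692 321.61538462] 26 [641.56480899 474.31852325  40.        ] 40.080000352399054
side blue [336.82142857 341.67857143] 28 [286.92674646 509.86238673  40.        ] 41.07417051296795
side lid [ 236  165   45   31 1009] (514.3464965820312, 22.332611083984375) 75.78075408935547 153.05221876471933
side tab 50 [544.26297146  63.51982538 179.84958612] top [543.41625828  61.24541412 184.37225483] ((543.3658447265625, 61.177513122558594), (27.145999908447266, 11.051931381225586), 49.73048400878906)
dark 43 247.37209302325581 182.90697674418604
```

View pics/crop1.png

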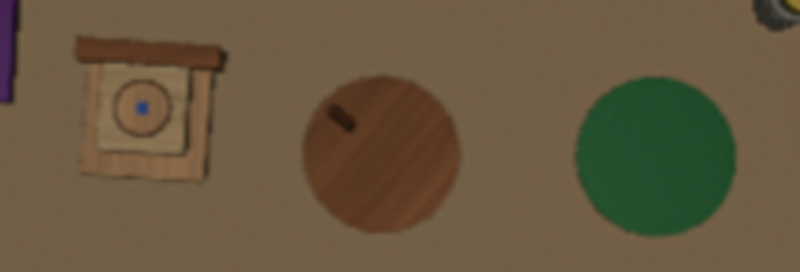

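The crop confirms the bare-wood board with a blue dot at (142,107), fence on the +x side, plus the lid, tab and mat. The two views agree within 4 mm. The averages are:

| Item | Measured |
|---|---|
| Lid centre | (515.4, 23.5) |
| Tab top | (545, 61.4, 185), 48 mm from the lid's axis at 52° |
| Mat centre | (532.5, -267.5) |
| Blue dot | (566, 266.5, 40) |

Next I yaw -0.594 about the tool's z and travel to above the tab.

Call:
{"fn": "arm_command", "kwargs": {"motion": [[[0, 0, -0.119], [0, 0, 0], 1], [[0, 0, -0.119], [0, 0, 0], 1], [[0, 0, -0.119], [0, 0, 0], 1], [[0, 0, -0.119], [0, 0, 0], 1], [[0, 0, -0.118], [0, 0, 0], 1], [[0, 0, 0], [4.6, -0.42, 0], 0], [[0, 0, 0], [4.6, -0.42, 0], 0], [[0, 0, 0], [4.6, -0.42, 0], 0], [[0, 0, 0], [4.6, -0.42, 0], 0], [[0, 0, 0], [4.6, -0.42, 0], 0], [[0, 0, 0], [4.6, -0.42, 0], 0], [[0, 0, 0], [4.6, -0.42, 0], 0], [[0, 0, 0], [4.6, -0.42, 0], 0], [[0, 0, 0], [4.6, -0.42, 0], 0], [[0, 0, 0], [4.6, -0.42, 0], 0], [[0, 0, 0], [4.6, -0.42, 0], 0], [[0, 0, 0], [4.6, -0.42, 0], 0], [[0, 0, 0], [4.6, -0.42, 0], 0], [[0, 0, 0], [4.6, -0.42, 0], 0], [[0, 0, 0], [4.6, -0.42, 0], 0]]}}

```text
time_s: 2.1
position: [545.5, 60.3, 250.0]
eef_rot: [0.899, 0.438, -0.0, -0.0]
force: [0.2, -0.6, -0.1]
finger_gap: 43.2
finger_force: 0.0
```

```bash
cat >> h.py <<'E'
def to(p,M=None):
    s=r.state(); A=R.from_quat(s["eef_rot"]); q=np.array(p)-s["position"]
    print("t",round(s["time_s"],2),"pos",s["position"].round(1),"q",s["joint_positions"].round(2),"gap",round(s["finger_gap"],1),"F",s["force"].round(1),"fz",round(s["finger_force"],1))
    print("shift cm",(A.inv().apply(q)/10).round(2))
    if M is not None: print("turn",(A.inv()*R.from_matrix(np.array(M).T)).as_rotvec().round(3))
def down(deg):
    a=np.radians(deg); return [[np.cos(a),np.sin(a),0],[np.sin(a),-np.cos(a),0],[0,0,-1]]
E
python3 -c "
from h import *
to([545,61.4,177],down(52))"
```

```text
t 2.1 pos [545.5  60.3 250. ] q [-0.04  0.26  0.02  1.33 -0.    2.19] gap 43.2 F [ 0.2 -0.6 -0.1] fz 0.0
shift cm [ 0.05 -0.1   7.3 ]
turn [-0.     0.    -0.002]
```

Call:
{"fn": "arm_command", "kwargs": {"motion": [[[0, 0, 0], [0.05, -0.1, 2], 0], [[0, 0, 0], [0, 0, 2], 0], [[0, 0, 0], [0, 0, 1.5], 0], [[0, 0, 0], [0, 0, 1], 0], [[0, 0, 0], [0, 0, 0.8], 0], [[0, 0, 0], [0, 0, 0], 0], [[0, 0, 0], [0, 0, 0], -1], [[0, 0, 0], [0, 0, 0], -1], [[0, 0, 0], [0, 0, 0], -1], [[0, 0, 0], [0, 0, 0], -1], [[0, 0, 0], [0, 0, 0], -1], [[0, 0, 0], [0, 0, 0], -1], [[0, 0, 0], [0, 0, 0], -1], [[0, 0, 0], [0, 0, 0], -1], [[0, 0, 0], [0, 0, 0], -1], [[0, 0, 0], [0, 0, 0], -1]], "grip_force": 70}}

```text
time_s: 3.7
position: [544.9, 59.3, 178.2]
eef_rot: [0.899, 0.438, 0.001, 0.0]
force: [-0.7, -2.0, 5.6]
finger_gap: 8.6
finger_force: 69.5
```

Run:
```python
from h import *
to([545,61.4,177],down(52))
# tip pivot: rim corner 70 behind lid axis, z=145; TCP 48 ahead, z 177 => rel (118, 32)
x,z=118.,32.
n=9; w=0.06
for i in range(n+1):
    a=i*w; p=np.array([x*np.cos(a)-z*np.sin(a), x*np.sin(a)+z*np.cos(a)])
    if i:
        d=p-pp; b=(i-1)*w # tool x=(cos b,sin b), tool z=(sin b,-cos b) in (lidx,up)
        print(i,((d@[np.cos(b),np.sin(b)])/10).round(3),((d@[np.sin(b),-np.cos(b)])/10).round(3))
    pp=p
```

```text
t 3.7 pos [544.9  59.3 178.2] q [-0.04  0.28 -0.13  1.16 -0.    2.19] gap 8.6 F [-0.7 -2.   5.6] fz 69.5
shift cm [ 0.17 -0.12  0.12]
turn [ 0.002 -0.001 -0.002]
1 -0.213 -0.702
2 -0.213 -0.702
3 -0.213 -0.702
4 -0.213 -0.702
5 -0.213 -0.702
6 -0.213 -0.702
7 -0.213 -0.702
8 -0.213 -0.702
9 -0.213 -0.702
```

Call:
{"fn": "arm_command", "kwargs": {"motion": [[[0, 0.03, 0], [-0.1, 0, -0.352], -1], [[0, 0.03, 0], [-0.1, 0, -0.352], -1], [[0, 0.03, 0], [-0.1, 0, -0.352], -1], [[0, 0.03, 0], [-0.1, 0, -0.352], -1], [[0, 0.03, 0], [-0.1, 0, -0.352], -1], [[0, 0.03, 0], [-0.1, 0, -0.352], -1], [[0, 0.03, 0], [-0.1, 0, -0.352], -1], [[0, 0.03, 0], [-0.1, 0, -0.352], -1], [[0, 0, 0], [0, 0, 0], -1]]}}

```text
time_s: 4.6
position: [537.3, 50.3, 204.7]
eef_rot: [0.893, 0.434, 0.108, -0.053]
force: [0.5, -0.3, -0.2]
finger_gap: 9.0
finger_force: 68.6
```

Run:
```python
from h import *
to([545,61.4,177])
d=r.get_image("side"); save(cv2.resize(d["img"][120:240,190:330],None,fx=4,fy=4,interpolation=cv2.INTER_CUBIC),"tip1.png")
```

```text
t 4.6 pos [537.3  50.3 204.7] q [-0.17  0.17 -0.23  1.05  0.21  2.08] gap 9.0 F [ 0.5 -0.3 -0.2] fz 68.6
shift cm [ 0.64 -0.08  3.01]
```

View pics/tip1.png

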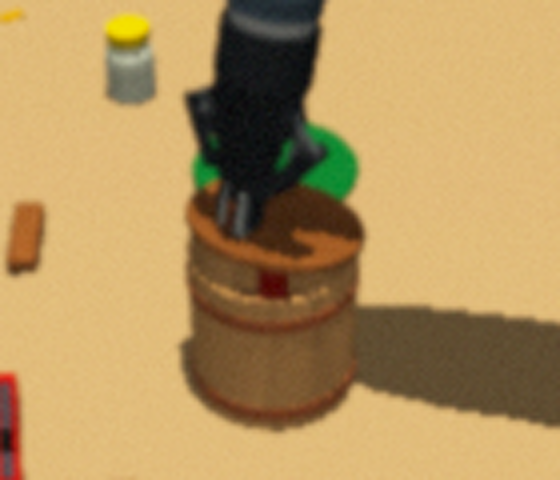

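The crop shows the lid tipped about 14° with its far edge on the rim at (335,255), and the red handle visible inside at (272,285). I'll carry on tipping with a slight downward bias.

Call:
{"fn": "arm_command", "kwargs": {"motion": [[[0, 0.03, 0], [-0.1, 0, -0.34], -1], [[0, 0.03, 0], [-0.1, 0, -0.34], -1], [[0, 0.03, 0], [-0.1, 0, -0.34], -1], [[0, 0.03, 0], [-0.1, 0, -0.34], -1], [[0, 0.03, 0], [-0.1, 0, -0.34], -1], [[0, 0.03, 0], [-0.1, 0, -0.34], -1], [[0, 0.03, 0], [-0.1, 0, -0.34], -1], [[0, 0.03, 0], [-0.1, 0, -0.34], -1], [[0, 0, 0], [0, 0, 0], -1], [[0, 0, 0], [0, 0, 0], -1]]}}

```text
time_s: 5.65
position: [527.4, 37.4, 227.5]
eef_rot: [0.874, 0.425, 0.214, -0.104]
force: [-2.0, -0.9, 3.4]
finger_gap: 8.6
finger_force: 69.0
```

Run:
```python
from h import *
to([545,61.4,177])
s=r.state(); A=R.from_quat(s["eef_rot"]); print("tilt",A.as_matrix()[:,2].round(3))
for n in("side","top"):
    d=r.get_image(n); P=cloud(d); M=A.as_matrix()
    q=(P.reshape(-1,3)-s["position"])@M   # tool frame
    m=(abs(q[:,0]+48)<71)&(abs(q[:,1])<71)&(abs(q[:,2]-25)<12)&(np.hypot(q[:,0]+48,q[:,1])<72)
    far=m&(q[:,0]<-95)
    print(n,m.sum(),"top plane tool z",np.nanmedian(q[m,2]).round(1),"far",far.sum(),np.nanmedian(q[far,2]).round(1), "min x",np.nanmin(q[m,0]).round(1))
edge=M@np.array([-121,0,25+8])+s["position"]; print("edge if top at tool z 25",edge, np.hypot(*(edge[:2]-[515.4,23.5])))
```

```text
t 5.65 pos [527.4  37.4 227.5] q [-0.32  0.09 -0.34  0.97  0.45  1.95] gap 8.6 F [-2.  -0.9  3.4] fz 69.0
shift cm [ 0.31 -0.1   5.85]
tilt [ 0.286  0.363 -0.887]
side 406 top plane tool z 24.4 far 44 24.0 min x -114.2
top 545 top plane tool z 26.5 far 31 26.2 min x -111.2
edge if top at tool z 25 [470.52241023 -35.02892254 142.28646401] 73.75386659202658
```

The tip is 27.5°, and 3.4 N from below shows the edge bearing on the rim. Now I lift it off and level it.

Call:
{"fn": "arm_command", "kwargs": {"motion": [[[0, 0, 0], [0, 0, 0], -1], [[0, 0, 0], [0.23, 0, -0.44], -1], [[0, 0, 0], [0.46, 0, -0.89], -1], [[0, 0, 0], [0.92, 0, -1.77], -1], [[0, 0, 0], [0.92, 0, -1.77], -1], [[0, 0, 0], [0.92, 0, -1.77], -1], [[0, 0, 0], [0.46, 0, -0.89], -1], [[0, -0.08, 0], [0, 0, 0], -1], [[0, -0.08, 0], [0, 0, 0], -1], [[0, -0.08, 0], [0, 0, 0], -1], [[0, -0.08, 0], [0, 0, 0], -1], [[0, -0.08, 0], [0, 0, 0], -1], [[0, -0.08, 0], [0, 0, 0], -1], [[0, 0, 0], [0, 0, 0], -1]]}}

```text
time_s: 7.15
position: [528.1, 38.8, 311.4]
eef_rot: [0.899, 0.439, -0.001, -0.0]
force: [-0.2, 0.4, -2.0]
finger_gap: 8.9
finger_force: 68.4
```

Run:
```python
from h import *
d=r.get_image("top"); P=cloud(d); s=r.state()
to([562.1,-229.7,150],down(52))
# lid pose in hand
z0=s["position"][2]; Z=P[...,2]; D=np.hypot(P[...,0]-515,P[...,1]-20)
m=(abs(Z-(z0-24))<8)&(D<95)
c,rad=cv2.minEnclosingCircle(P[m][:,:2].astype(np.float32)); print("lid",c,rad,np.median(P[m],0),"rel",np.array(c)-s["position"][:2])
q=P[m]; print(np.linalg.lstsq(np.c_[q[:,:2]-c,np.ones(len(q))],q[:,2],rcond=None)[0])
```

```text
t 7.2 pos [527.9  38.6 311.4] q [-0.09  0.21  0.11  1.47  0.    2.15] gap 8.9 F [ 0.1  0.2 -1.7] fz 68.4
shift cm [-19.06  19.23  16.1 ]
turn [-0.001 -0.001  0.   ]
lid (496.6294250488281, -42.665000915527344) 55.92293930053711 [494.9715767  -50.41494177 285.87747173] rel [-31.31926651 -81.30240176]
[-2.23658412e-03  8.55381855e-03  2.85959663e+02]
```

Call:
{"fn": "arm_command", "kwargs": {"motion": [[[0, 0, 0], [-1.6, 1.61, 0], -1], [[0, 0, 0], [-1.6, 1.61, 1], -1], [[0, 0, 0], [-1.6, 1.61, 1], -1], [[0, 0, 0], [-1.6, 1.61, 1], -1], [[0, 0, 0], [-1.6, 1.61, 1.5], -1], [[0, 0, 0], [-1.6, 1.61, 1.5], -1], [[0, 0, 0], [-1.6, 1.61, 1.5], -1], [[0, 0, 0], [-1.6, 1.61, 1.5], -1], [[0, 0, 0], [-1.6, 1.61, 1.5], -1], [[0, 0, 0], [-1.6, 1.61, 1.5], -1], [[0, 0, 0], [-1.6, 1.61, 2], -1], [[0, 0, 0], [-1.6, 1.61, 2], -1], [[0, 0, 0], [0, 0, 2], -1], [[0, 0, 0], [0, 0, 2], -1], [[0, 0, 0], [0, 0, 0], -1], [[0, 0, 0], [0, 0, 0], -1]]}}

```text
time_s: 8.8
position: [560.7, -232.9, 112.6]
eef_rot: [0.899, 0.437, 0.001, -0.0]
force: [0.4, -0.3, -0.6]
finger_gap: 8.6
finger_force: 68.3
```

Run:
```python
from h import *
to([562,-231.7,43],down(52))
d=r.get_image("top"); P=cloud(d); s=r.state()
z0=s["position"][2]; Z=P[...,2]
D=np.hypot(P[...,0]-532,P[...,1]+267)
m=(abs(Z-(z0-25))<7)&(D<95)
q=P[m]; print(m.sum(),np.nanmedian(q[:,2])-z0, q.min(0).round(1),q.max(0).round(1))
# edge circle fit via hull
h=cv2.convexHull(q[:,:2].astype(np.float32))[:,0]
from scipy.optimize import least_squares
print(least_squares(lambda c:np.hypot(*(h-c).T)-73,[532,-267],loss="soft_l1").x)
save(d["img"][120:260,230:440].repeat(3,0).repeat(3,1),"place0.png")
```

```text
t 8.8 pos [ 560.7 -232.9  112.6] q [-0.53  0.42 -0.09  1.06  0.    1.7 ] gap 8.6 F [ 0.4 -0.3 -0.6] fz 68.3
shift cm [0.16 0.03 6.96]
turn [ 0.    -0.001 -0.002]
131 -26.552717635303466 [ 498.8 -226.8   81.9] [ 590.6 -195.3   94.8]
[ 533.32010826 -269.32953802]
```

View pics/place0.png

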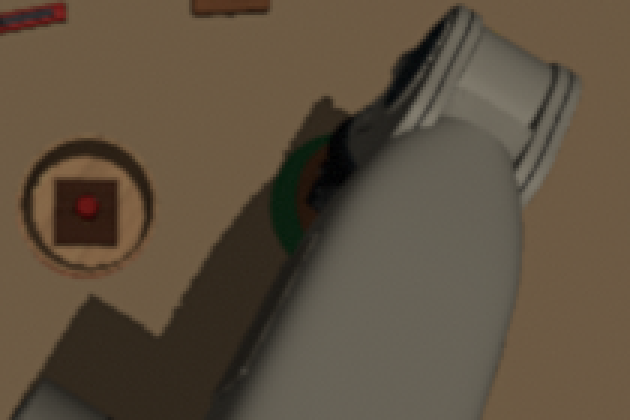

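The top view shows the lid over the mat under the arm. The open tub has the gouge upright at crop (87,206). The fitted lid centre is within 2 mm of the mat's, so I lower it.

Call:
{"fn": "arm_command", "kwargs": {"motion": [[[0, 0, 0], [0.15, 0.03, 1.5], -1], [[0, 0, 0], [0, 0, 1.5], -1], [[0, 0, 0], [0, 0, 1.5], -1], [[0, 0, 0], [0, 0, 1], -1], [[0, 0, 0], [0, 0, 0.6], -1], [[0, 0, 0], [0, 0, 0.4], -1], [[0, 0, 0], [0, 0, 0.2], -1], [[0, 0, 0], [0, 0, 0.2], -1], [[0, 0, 0], [0, 0, 0.1], -1], [[0, 0, 0], [0, 0, 0], -1], [[0, 0, 0], [0, 0, 0], -1]]}}

```text
time_s: 9.95
position: [562.4, -231.8, 43.2]
eef_rot: [0.899, 0.438, 0.0, 0.001]
force: [-1.9, 0.9, 6.1]
finger_gap: 8.7
finger_force: 69.5
```

Run:
```python
from h import *
to([562,-231.7,43],down(52))
d=r.get_image("top"); P=cloud(d)
h,s,v=cv2.split(cv2.cvtColor(d["img"],cv2.COLOR_RGB2HSV))
m=((h<8)|(h>172))&(s>140)&(np.hypot(P[...,0]-515,P[...,1]-23)<62)&(P[...,2]>80)
k,l,st,ce=cv2.connectedComponentsWithStats(m.astype(np.uint8)); i=1+np.argmax(st[1:,4])
print(st[i],ce[i],"gouge",ray(d,*ce[i],130),np.median(P[l==i],0))
```

```text
t 9.95 pos [ 562.4 -231.8   43.2] q [-0.53  0.48 -0.19  0.9  -0.    1.71] gap 8.7 F [-1.9  0.9  6.1] fz 69.5
shift cm [-0.01 -0.04  0.02]
turn [ 0.001 -0.    -0.002]
[255 185   8   8  53] [258.18867925 188.43396226] gouge [516.27272223  24.44723619 130.        ] [516.86296258  24.97116493 130.37699998]
```

Call:
{"fn": "arm_command", "kwargs": {"motion": [[[0, 0, 0], [0, 0, 0], 0], [[0, 0, 0], [0, 0, 0], 0], [[0, 0, 0], [0, 0, 0], 0], [[0, 0, 0], [0, 0, 0], 0], [[0, 0, 0], [0, 0, 0], 0], [[0, 0, 0], [0, 0, -1], 0], [[0, 0, 0], [0, 0, -2], 0], [[0, 0, 0], [0, 0, -3], 0], [[0, 0, 0], [0, 0, -4], 0], [[0, 0, 0], [0, 0, -4], 0], [[0, 0, 0], [0, 0, -4], 0], [[0, 0, 0], [0, 0, -2], 0], [[0, 0, 0], [2.3, -2.45, 0], 0], [[0, 0, 0], [2.3, -2.45, 0], 0], [[0, 0, 0], [2.3, -2.45, 0], 0], [[0, 0, 0], [2.3, -2.45, 0], 0], [[0, 0, 0], [2.3, -2.45, 0], 0], [[0, 0, 0], [2.3, -2.45, 0], 0], [[0, 0, 0], [2.3, -2.45, 0], 0], [[0, 0, 0], [0, 0, 0], 0]]}}

```text
time_s: 12.0
position: [525.5, 4.0, 243.3]
eef_rot: [0.898, 0.439, 0.001, -0.0]
force: [0.0, 0.1, 0.3]
finger_gap: 42.8
finger_force: 0.0
```

Run:
```python
from h import *
to([515.5,23.7,108],down(52))
# lid on mat check from both views
from scipy.optimize import least_squares
for n in("top","side"):
    d=r.get_image(n); P=cloud(d)
    Z=P[...,2]; D=np.hypot(P[...,0]-532,P[...,1]+267)
    m=(abs(Z-18)<6)&(D<90); q=P[m]
    hu=cv2.convexHull(q[:,:2].astype(np.float32))[:,0]
    print(n,m.sum(),cv2.minEnclosingCircle(hu),least_squares(lambda c:np.hypot(*(hu-c).T)-73,[532,-267],loss="soft_l1").x,np.linalg.lstsq(np.c_[q[:,:2]-[532,-267],np.ones(len(q))],q[:,2],rcond=None)[0].round(3))
    t=q=P[(Z>40)&(Z<60)&(D<70)]; print("tab",np.median(t,0))
```

```text
t 12.0 pos [525.5   4.  243.3] q [-0.15  0.22 -0.05  1.3   0.    2.08] gap 42.8 F [0.  0.1 0.3] fz 0.0
shift cm [ 0.93 -2.01 13.53]
turn [ 0.    -0.001  0.002]
top 1430 ((534.6477661132812, -267.2730712890625), 73.40827178955078) [ 534.94308684 -267.13032171] [0.0000e+00 2.0000e-03 1.7315e+01]
tab [ 563.73963576 -228.421278     48.16077377]
side 446 ((531.9827880859375, -268.1941833496094), 74.7159194946289) [ 532.35842159 -267.64566663] [0.0000e+00 4.0000e-03 1.8186e+01]
tab [ 560.58056649 -227.09439433   48.00391922]
```

The lid lies flat, within about 2 mm of the mat's centre. Next I yaw the tool to 25° and go down over the gouge.

Call:
{"fn": "arm_command", "kwargs": {"motion": [[[0, 0, 0.118], [0, 0, 0], 0], [[0, 0, 0.118], [0, 0, 0], 0], [[0, 0, 0.118], [0, 0, 0], 0], [[0, 0, 0.118], [0, 0, 0], 0], [[0, 0, 0], [-0.07, -1.1, 0], 0], [[0, 0, 0], [0, -1.1, 0], 0], [[0, 0, 0], [0, 0, 2], 0], [[0, 0, 0], [0, 0, 2], 0], [[0, 0, 0], [0, 0, 1], 0], [[0, 0, 0], [0, 0, 0], 0], [[0, 0, 0], [0, 0, 0], 0]]}}

```text
time_s: 13.2
position: [516.7, 20.6, 192.7]
eef_rot: [0.976, 0.216, 0.0, 0.0]
force: [-0.1, 0.4, 0.1]
finger_gap: 42.3
finger_force: 0.0
```

Run:
```python
from h import *
to([515.5,23.7,108],down(25))
```

```text
t 13.2 pos [516.7  20.6 192.7] q [-0.12  0.23 -0.17  1.17  0.    2.58] gap 42.3 F [-0.1  0.4  0.1] fz 0.0
shift cm [ 0.02 -0.33  8.47]
turn [ 0.    -0.    -0.001]
```

Call:
{"fn": "arm_command", "kwargs": {"motion": [[[0, 0, 0], [0.02, -0.33, 0], 0], [[0, 0, 0], [0, 0, 1], 0], [[0, 0, 0], [0, 0, 1.5], 0], [[0, 0, 0], [0, 0, 1.5], 0], [[0, 0, 0], [0, 0, 1.5], 0], [[0, 0, 0], [0, 0, 1.5], 0], [[0, 0, 0], [0, 0, 1], 0], [[0, 0, 0], [0, 0, 0.47], 0], [[0, 0, 0], [0, 0, 0], 0], [[0, 0, 0], [0, 0, 0], -1], [[0, 0, 0], [0, 0, 0], -1], [[0, 0, 0], [0, 0, 0], -1], [[0, 0, 0], [0, 0, 0], -1], [[0, 0, 0], [0, 0, 0], -1], [[0, 0, 0], [0, 0, 0], -1], [[0, 0, 0], [0, 0, 0], -1]], "grip_force": 70}}

```text
time_s: 14.8
position: [515.9, 23.5, 108.1]
eef_rot: [0.977, 0.215, 0.001, 0.0]
force: [0.6, 0.7, 6.5]
finger_gap: 23.3
finger_force: 68.9
```

Run:
```python
from h import *
to([515.5,23.7,108],down(25))
```

```text
t 14.8 pos [515.9  23.5 108.1] q [-0.12  0.29 -0.32  0.96  0.    2.59] gap 23.3 F [0.6 0.7 6.5] fz 68.9
shift cm [-0.03 -0.03  0.01]
turn [ 0.001 -0.001 -0.003]
```

Call:
{"fn": "arm_command", "kwargs": {"motion": [[[0, 0, 0], [0, 0, -0.5], -1], [[0, 0, 0], [0, 0, -1], -1], [[0, 0, 0], [0, 0, -1.5], -1], [[0, 0, 0], [0, 0, -1.5], -1], [[0, 0, 0], [0, 0, -1.5], -1], [[0, 0, 0], [0, 0, -2], -1], [[0, 0, 0], [0, 0, -2], -1], [[0, 0, 0], [0, 0, -2], -1], [[0, 0, 0], [0, 0, -2], -1], [[0, 0, 0], [0, 0, -2], -1], [[0, 0, 0], [0, 0, -1.5], -1], [[0, 0, 0], [0, 0, -0.5], -1], [[0, 0, 0], [0, 0, 0], -1], [[0, 0, 0], [0, 0, 0], -1]]}}

```text
time_s: 16.2
position: [515.1, 23.6, 286.8]
eef_rot: [0.977, 0.215, -0.0, -0.0]
force: [0.2, 0.4, -0.8]
finger_gap: 23.7
finger_force: 68.5
```

Run:
```python
from h import *
to([515.5,23.7,108],down(25))
s=r.state();p=s["position"]
for n in("side","top"):
    d=r.get_image(n); P=cloud(d); 
    h,sa,v=cv2.split(cv2.cvtColor(d["img"],cv2.COLOR_RGB2HSV))
    D=np.hypot(P[...,0]-p[0],P[...,1]-p[1]); m=(D<30)&(P[...,2]<p[2]-22)&(P[...,2]>p[2]-115)
    q=P[m]; print(n,m.sum(),(q-p).min(0).round(1) if m.any() else 0,(q-p).max(0).round(1)if m.any() else 0)
    if m.any():
        for a in range(-115,-20,15):
            w=q[(abs(q[:,2]-p[2]-a)<7.5)]
            if len(w): print(a,len(w),(w.mean(0)-p).round(1))
    if n=="side":
        T=np.array(d["cam_to_world"]); c=(p-T[:3,3])@T[:3,:3]
        u=cv2.projectPoints(c[None],np.zeros(3),np.zeros(3),d["K"],np.array(d["D"],float))[0].ravel().astype(int); print(u)
        save(cv2.resize(d["img"][max(0,u[1]-50):u[1]+80,u[0]-60:u[0]+60],None,fx=4,fy=4,interpolation=cv2.INTER_CUBIC),"gouge.png")
```

```text
t 16.2 pos [515.1  23.6 286.8] q [-0.12  0.19  0.02  1.4  -0.    2.59] gap 23.7 F [ 0.2  0.4 -0.8] fz 68.5
shift cm [6.000e-02 1.000e-02 1.788e+01]
turn [-0.     0.001 -0.003]
side 79 [-12.3  -4.5 -93.8] [  9.5  13.8 -23.3]
-100 1 [ -5.4  -0.5 -93.8]
-85 12 [ -1.8   0.5 -85.9]
-70 11 [ -2.7   1.  -70.5]
-55 7 [ -3.1   3.4 -56.8]
-40 28 [ -1.6   9.9 -39.1]
-25 20 [ -1.6   9.1 -28.2]
[257 144]
top 0 0 0
```

View pics/gouge.png

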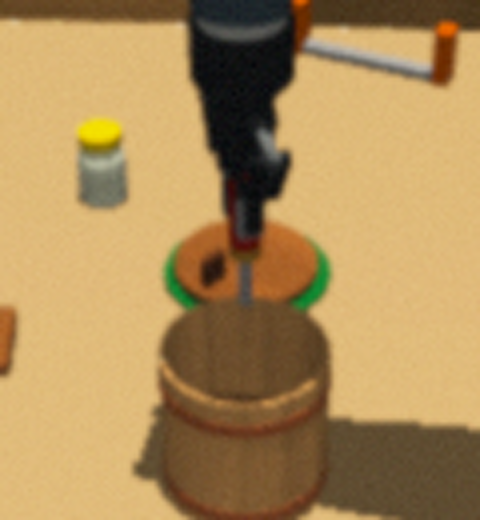

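The crop shows the gouge drawn clear of the tub, upright in the grip, blade tip at (246,303). The lid lies on the mat behind it. I move beside the dot at height, then lean it.

Call:
{"fn": "arm_command", "kwargs": {"motion": [[[0, 0, 0], [0.68, -1.65, 0], -1], [[0, 0, 0], [1, -2.48, 0], -1], [[0, 0, 0], [1, -2.48, 0], -1], [[0, 0, 0], [1, -2.48, 0], -1], [[0, 0, 0], [1, -2.48, 0], -1], [[0, 0, 0], [1, -2.48, 0], -1], [[0, 0, 0], [1, -2.48, 0], -1], [[0, 0, 0], [1, -2.48, 0], -1], [[0, 0, 0], [0.4, -0.8, 0], -1], [[0, 0.08, 0], [0, 0, 0], -1], [[0, 0.08, 0], [0, 0, 0], -1], [[0, 0.08, 0], [0, 0, 0], -1], [[0, 0.08, 0], [0, 0, 0], -1], [[0, 0.08, 0], [0, 0, 0], -1], [[0, 0.08, 0], [0, 0, 0], -1], [[0, 0.08, 0], [0, 0, 0], -1], [[0, 0.08, 0], [0, 0, 0], -1], [[0, 0.08, 0], [0, 0, 0], -1], [[0, 0.065, 0], [0, 0, 0], -1], [[0, 0, 0], [0, 0, 0], -1]]}}

```text
time_s: 18.3
position: [503.6, 236.3, 285.4]
eef_rot: [0.903, 0.199, 0.373, -0.082]
force: [-0.2, -0.5, -2.0]
finger_gap: 23.8
finger_force: 68.6
```

Run:
```python
from h import *
to([504.8,237.8,157.9])
print(R.from_quat(r.state()["eef_rot"]).as_matrix().round(3))
```

```text
t 18.3 pos [503.6 236.3 285.4] q [ 0.21 -0.15 -0.62  0.34  0.16  2.98] gap 23.8 F [-0.2 -0.5 -2. ] fz 68.6
shift cm [-8.88 -0.08  9.16]
[[ 0.643  0.42   0.64 ]
 [ 0.297 -0.908  0.296]
 [ 0.706 -0.    -0.709]]
```

Call:
{"fn": "arm_command", "kwargs": {"motion": [[[0, 0, 0], [-0.5, 0, 0.5], -1], [[0, 0, 0], [-1, 0, 1], -1], [[0, 0, 0], [-1, 0, 1], -1], [[0, 0, 0], [-1, 0, 1], -1], [[0, 0, 0], [-1, 0, 1], -1], [[0, 0, 0], [-1, 0, 1], -1], [[0, 0, 0], [-1, 0, 1], -1], [[0, 0, 0], [-1, -0.08, 1], -1], [[0, 0, 0], [0, 0, 0], -1], [[0, 0, 0], [0, 0, 0], -1], [[0, 0, 0], [0, 0, 0], -1]]}}

```text
time_s: 19.4
position: [505.8, 238.1, 182.1]
eef_rot: [0.902, 0.199, 0.374, -0.082]
force: [-0.5, -0.1, -0.4]
finger_gap: 23.3
finger_force: 68.6
```

Run:
```python
from h import *
to([504.8,237.8,157.9])
s=r.state(); M=R.from_quat(s["eef_rot"]).as_matrix(); p=s["position"]; print(M[:,2].round(3),"tip",p+96*M[:,2])
for n in("side","top"):
    d=r.get_image(n); P=cloud(d); q=(P-p)@M
    m=(np.hypot(q[...,0],q[...,1])<22)&(q[...,2]>24)&(q[...,2]<115)
    w=q[m]
    for a in range(30,115,12):
        z=w[abs(w[:,2]-a)<6]
        if len(z): print(n,a,len(z),z.mean(0).round(1))
    print("max",w[:,2].max())
    h,sa,v=cv2.split(cv2.cvtColor(d["img"],cv2.COLOR_RGB2HSV))
    b=(h>100)&(h<130)&(sa>80)&(abs(P[...,2]-40)<10)&(np.hypot(P[...,0]-566,P[...,1]-266)<30)
    vv,uu=np.nonzero(b); 
    if len(uu): print("dot",len(uu),ray(d,uu.mean(),vv.mean(),40))
    if n=="side": save(cv2.resize(d["img"][150:300,170:310],None,fx=4,fy=4,interpolation=cv2.INTER_CUBIC),"lean.png")
```

```text
t 19.4 pos [505.8 238.1 182.1] q [ 0.21 -0.03 -0.82  0.01  0.16  2.98] gap 23.3 F [-0.5 -0.1 -0.4] fz 68.6
shift cm [-1.79 -0.01  1.64]
[ 0.642  0.297 -0.707] tip [567.41396186 266.65599542 114.28201189]
side 30 36 [ 4.7 -7.  29.8]
side 42 31 [ 5.5 -6.1 40.7]
side 54 13 [ 0.6 -1.4 54.6]
side 66 14 [-0.1 -1.  66. ]
side 78 18 [-0.7 -1.4 77.3]
side 90 16 [-0.1 -1.4 89.5]
side 102 2 [-0.4  0.6 96.3]
max 96.6423231628169
dot 8 [564.18260275 265.88879252  40.        ]
top 30 16 [11.5  1.2 29.5]
top 42 20 [10.3  2.  41. ]
top 54 1 [ 8.   8.1 49.3]
top 66 6 [ 2.8 -1.9 67.7]
top 78 8 [ 3.5  0.8 78. ]
top 90 6 [ 2.7 -0.5 89.7]
top 102 2 [ 1.5 -1.1 97.2]
max 97.5081494698919
dot 11 [567.09977891 268.55929195  40.        ]
```

View pics/lean.png

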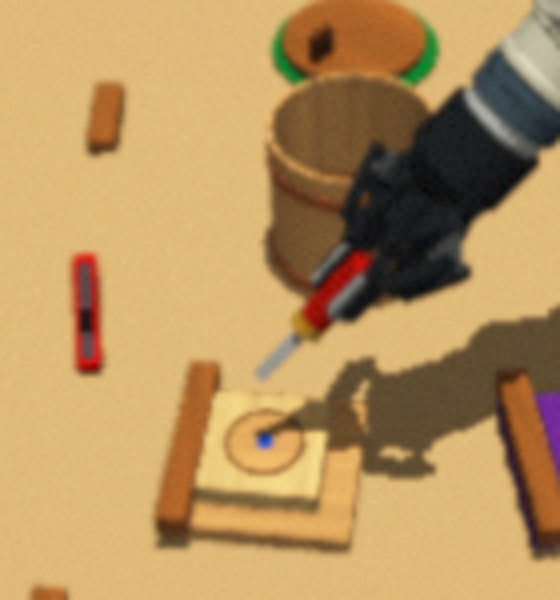

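The crop shows the gouge leaning 45° with its tip at (260,378), above the blue dot at (265,440). The dot averages (566, 267). The last move is 24 mm down, with no contact.

Call:
{"fn": "arm_command", "kwargs": {"motion": [[[0, 0, 0], [-0.5, 0, 0.5], -1], [[0, 0, 0], [-0.6, 0, 0.6], -1], [[0, 0, 0], [-0.5, 0, 0.4], -1], [[0, 0, 0], [-0.2, 0, 0.15], -1], [[0, 0, 0], [0, 0, 0], -1], [[0, 0, 0], [0, 0, 0], -1], [[0, 0, 0], [0, 0, 0], -1], [[0, 0, 0], [0, 0, 0], -1]]}}

```text
time_s: 20.3
position: [504.3, 237.6, 157.2]
eef_rot: [0.902, 0.199, 0.374, -0.082]
force: [1.0, -0.9, -0.7]
finger_gap: 23.3
finger_force: 68.6
```

Run:
```python
from h import *
to([504.8,237.8,157.9])
s=r.state(); M=R.from_quat(s["eef_rot"]).as_matrix(); p=s["position"]; tip=p+96*M[:,2]; print(M[:,2].round(3),"tip",tip)
d=r.get_image("side"); q=(cloud(d)-p)@M; m=(np.hypot(q[...,0],q[...,1])<8)&(q[...,2]>60)&(q[...,2]<115); print(q[m].max(0),s["dq"].round(4))
if np.hypot(*(tip[:2]-[566,267]))<4 and abs(tip[2]-90)<4: print(r.finish_job())
```

```text
t 20.3 pos [504.3 237.6 157.2] q [ 0.21  0.01 -0.87 -0.08  0.16  2.98] gap 23.3 F [ 1.  -0.9 -0.7] fz 68.6
shift cm [ 0.09  0.   -0.01]
[ 0.642  0.297 -0.707] tip [565.86598977 266.11197392  89.37347538]
[ 4.64480795  4.27015926 95.90552982] [-0.0001 -0.0009 -0.0009 -0.0001  0.0004 -0.0014]
the job is handed in; nothing more can be done
None
```

I handed the job in at about 20 s: the lid lies flat, tab up, within about 2 mm of the mat's centre, and the gripper is holding the gouge still at 45° with its tip about 49 mm above the blue dot.

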